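# Clamp the coolant filter lid in crisscross order

## Robot

A 6-joint arm with a two-finger parallel gripper is mounted at the origin on the work surface. World frame = base frame: x ahead of the robot, y to its left, z up, the work surface at z = 0. Lengths are in mm, angles in rad, forces in N, time in s.
With the tool pointing down it reaches from about 350 to 975 mm from the base axis. Payload 7.1 kg.
Tool frame: the origin (TCP) lies at the very end of the fingers, on their centre line; the grasp point (between the pads) lies 19 mm behind it (ctrl.tcp_to_grasp is the distance from the TCP to the grasp point, in mm); z points along the fingers, x is the direction in which the jaws open and shut, and the axes are right-handed (so a half turn about z gives the same grasp; the last joint's range is limited). The gripper opens to 88 mm and grips with 3 to 60 N. Pads are 20 mm wide; open, the fingers measure 115 mm over their backs; the gripper's body (75 mm by 178 mm) begins 61 mm behind the grasp point.
Start: joints at [1.276, 0.423, 1.63, -0, 1.089, -0.019], TCP at [170.166, 601.372, 222.675] pointing down, gripper open.
Joint ranges: [-3, 3], [-0.9, 2.11], [0.09, 2.58], [-1.31, 4.45], [0.11, 2.69], [-2.54, 2.54]. Speed limits (rad/s): [2.39, 2.39, 3.01, 3.14, 3.14, 3.14].

## Interface

Orientations are given as a rotation vector (axis times angle).
In Python, from workcell import get_obs, viewer, ctrl, masks_of gives the robot as it stands. The module is installed in compiled form; this text tells all that it offers.
- The arm moves only by the shell command python3 -m inch 'ROWS'. ROWS is JSON, a list of rows, each an object of numbers: "tx", "ty", "tz": the shift along the tool's x, y, z in cm; "ax", "ay", "az": the turn, a rotation vector about the tool's x, y, z in degrees; "jaw": the opening, from 0 (shut) to 1 (fully open). In form: [{"tx": .., "ty": .., "tz": .., "ax": .., "ay": .., "az": .., "jaw": ..}, ...]. A call has 1 to 12 rows; each row shifts and turns the commanded pose from where the row before left it, along the tool's axes as they then stand; what a row does not reach is not made up. A row lasts 1/8 s, in which the tool goes at most 62.5 mm and 10.7 degrees, less where a joint would pass 70% of its speed; a pose out of reach is approached as far as the arm can. A call is refused whole if a number of a shift passes 6.25 or a number of a turn 10.7, either way. A call with a gripper value outside its range is refused whole. The fingers move at their own pace and stop on an object; the grip force is fixed at half the most. Time passes only in rows, so rows that do not move let the fingers close. It gives the time, the measured TCP pose, the force and the opening at its end, in the units of the state.
- get_obs(): the state, without advancing time (a new reading comes with each control period).
- viewer.get_image(name): name is "scene" or "top"; returns (picture, depth): 480x640x3 uint8, red, green, blue; 480x640 float32, mm along the optical axis (not along the pixel's ray), 0 where there is no reading.
- viewer.get_calibration(name): a dict with "fx", "fy", "cx", "cy" (pixels), "rvec" (rotation vector, rad) and "tvec" (3), from world to camera coordinates, as OpenCV has them. Camera axes: x right, y down, z forward; pixel columns grow to the right and rows downward; lengths in mm; the calibration is good to about 2 mm. A picture is of the moment at which its call begins. get_calibration takes no time and is no camera call.
- ctrl.close_job(): hands the job in, once; it reports no verdict.
Trained networks look in the newest picture that a camera, given by its name, has taken for a name from the list of things; names that differ only in an ending like _2 or _b are one class to them, and where a whole thing is asked for, a point or a joint stands for the part that bears it (a point fixed in the world has none). Each returns a list of dicts, best first, with "score" (0 to 1); they miss things now and then, are a little off and sometimes report something else, mostly with a low value. They report only what shows in the picture. A call takes as long as a camera call.
- masks_of(camera, thing): "pixels" (480x640 bool, what is visible of it) and "location" ([column, row] in pixels, amid what is visible of it).
The state is a dict: "t": time; "qpos": joint angles; "qvel": joint speeds; "joint_torque": joint torques, N m; "ee_pos": TCP position; "orientation": TCP orientation; "ft_force": force on the tool from outside, world axes, zero at the start; "moment": the same for the moment, N m; "width": finger opening in mm.
Only numpy, scipy, OpenCV 4.12 (cv2) and the standard library are available. Lean on these libraries where they do the work, as an engineer would, in place of code of your own. Each camera call takes 0.05 s, during which the arm holds its last target. There are 200 camera calls.

## Task

A colleague left the coolant filter's lid half tightened: two diagonally opposite T-bar screws already point at their yellow marks, the other two are still loose near their blue marks. Finish the first pass by turning the two loose screws clockwise to their yellow marks, before any screw goes further. Then do the second pass crisscross: turn one screw on to its red mark at the stop, next the one diagonally opposite, and only then the other diagonal pair.

Things in the scene. Friction and masses are not known exactly. Their poses are not given: they have to be found in the camera images.
- filter: Coolant filter, fixed: black box under a grey metal lid 210 mm square, top face 70 mm above the bench. Origin: centre of its underside, z up, brass pipe stub on +x. Four T-bar screws at x, y = +-58 mm. Round each, 37 mm from its axis, three dots on the lid: blue (loose) towards the filter's +x, yellow 60 and red (stop) 120 degrees clockwise from it. A dark disc 9 mm high at the lid's centre.
- screw_a (a joint): T-bar screw at +58, +58 mm in the filter frame, opposite screw_c. Upright black bar 52 long, 14 thick, 80 to 110 mm above the bench, turns about a vertical axis through its middle, white stripe on its pointer half. Angle, rad, grows clockwise from above: 0 white end at blue (filter +x), 1.047 yellow, 2.094 red, hard stop; starts at 0 to 0.21. Height constant, resists 0.12 N m, stays where left.
- screw_b (a joint): T-bar screw at -58, +58 mm in the filter frame, opposite screw_d. Upright black bar 52 long, 14 thick, 80 to 110 mm above the bench, turns about a vertical axis through its middle, white stripe on its pointer half. Angle, rad, grows clockwise from above: 0 white end at blue (filter +x), 1.047 yellow, 2.094 red, hard stop; starts at 0.91 to 1.19. Height constant, resists 0.12 N m, stays where left.
- screw_c (a joint): T-bar screw at -58, -58 mm in the filter frame, opposite screw_a. Upright black bar 52 long, 14 thick, 80 to 110 mm above the bench, turns about a vertical axis through its middle, white stripe on its pointer half. Angle, rad, grows clockwise from above: 0 white end at blue (filter +x), 1.047 yellow, 2.094 red, hard stop; starts at 0 to 0.21. Height constant, resists 0.12 N m, stays where left.
- screw_d (a joint): T-bar screw at +58, -58 mm in the filter frame, opposite screw_b. Upright black bar 52 long, 14 thick, 80 to 110 mm above the bench, turns about a vertical axis through its middle, white stripe on its pointer half. Angle, rad, grows clockwise from above: 0 white end at blue (filter +x), 1.047 yellow, 2.094 red, hard stop; starts at 0.91 to 1.19. Height constant, resists 0.12 N m, stays where left.

How it is judged:
By the outcome, as a careful person would: the job done as asked, in the order asked, and still so for the second after the job is handed in, with the robot touching nothing.
It also fails if it takes over 72 s, if anything falls off the work surface, if the arm or the gripper's body presses on something with over 40 N, if the wrist force passes 120 N, or if a joint passes its speed limit or range.

## Working session

There is one attempt and no reset: what is moved stays moved. The work goes in short steps, Python scripts to look and compute and a shell command to move; the robot and the scene stay as the last step left them, time stands still between calls to the robot, and variables do not carry over. Pictures are saved under pics/ and viewed, about 8 in all and at most 12, crops included, and the job is handed in when it is done.

```bash
mkdir -p pics
python3 - <<'E'
from workcell import get_obs, viewer, ctrl
import cv2
o=get_obs();print({k:(v if not hasattr(v,'tolist') else [round(float(x),3) for x in v] if getattr(v,'ndim',0) else v) for k,v in o.items()})
for n in("top","scene"):
    im,d=viewer.get_image(n);cv2.imwrite(f"pics/{n}1.png",im[...,::-1]);print(n,viewer.get_calibration(n))
E
```

```text
{'t': 0.0, 'qpos': [1.276, 0.424, 1.631, 0.0, 1.089, -0.019], 'qvel': [0.001, -0.002, 0.001, 0.0, 0.001, -0.001], 'joint_torque': [0.001, -54.463, -27.367, 0.065, 0.023, -0.0], 'ee_pos': [170.007, 600.829, 221.882], 'orientation': [2.505, 1.894, -0.002], 'ft_force': [0.607, -0.582, -0.816], 'moment': [-0.006, -0.016, 0.008], 'width': 87.95394019365658}
top {'fx': 483.20753282391934, 'fy': 483.20753282391934, 'cx': 316.93656530768703, 'cy': 237.73712623892894, 'rvec': array([ 2.15593239, -2.13431413,  0.1353056 ]), 'tvec': array([ 22.84539188, 592.52996688, 662.64208443])}
scene {'fx': 455.3097608249866, 'fy': 455.3097608249866, 'cx': 317.5930433595789, 'cy': 236.5893047046045, 'rvec': array([ 2.37434806,  0.86736296, -0.29839703]), 'tvec': array([-449.33858444, -221.75739567,  918.66927417])}
```

View pics/top1.png

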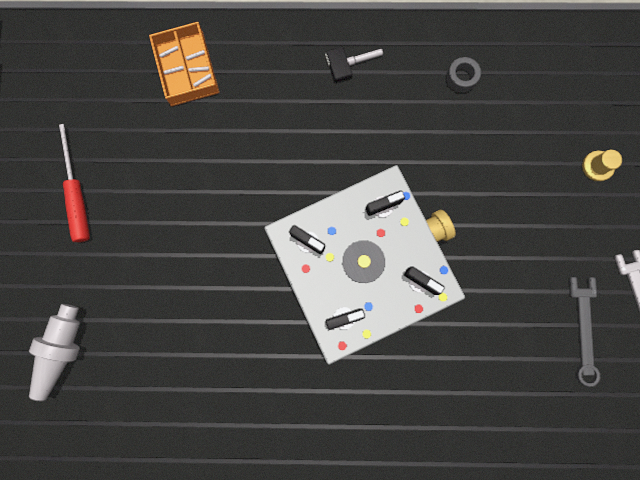

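The top view shows the filter centred at about (364,261), with the pipe at (440,226). The loose screws are upper right (385,203) and lower left (346,319); the other two are near yellow. Next I measure the poses.

```bash
cat > h.py <<'E'
import numpy as np, cv2
from scipy.spatial.transform import Rotation as R
from scipy.optimize import least_squares
from workcell import get_obs, viewer
C=viewer.get_calibration("top"); Rc=cv2.Rodrigues(C["rvec"])[0]; t=C["tvec"]
K=np.array([[C["fx"],0,C["cx"]],[0,C["fy"],C["cy"]],[0,0,1]])
def back(uv,z):
    r=Rc.T@np.linalg.inv(K)@np.array([uv[0],uv[1],1.]); c=-Rc.T@t
    return c+r*(z-c[2])/r[2]
def proj(P): return cv2.projectPoints(np.asarray(P,float),C["rvec"],t,K,None)[0][:,0]
def blobs(m,lo,hi):
    n,_,s,c=cv2.connectedComponentsWithStats(m.astype(np.uint8)); return [c[i] for i in range(1,n) if lo<=s[i,4]<=hi]
AX={'a':(58,58),'b':(-58,58),'c':(-58,-58),'d':(58,-58)}
def dots(p): # filter-frame dots
    out={}
    for n,(x,y) in AX.items():
        for col,a in(('blue',0),('yellow',60),('red',120)):
            out[n+col]=(x+37*np.cos(np.radians(a)),y-37*np.sin(np.radians(a)))
    return out
def w(p,xy):
    c,s=np.cos(p[2]),np.sin(p[2]); return np.array([p[0]+c*xy[0]-s*xy[1],p[1]+s*xy[0]+c*xy[1]])
def fit(im):
    h=cv2.cvtColor(im,cv2.COLOR_RGB2HSV); H,S,V=[h[...,i].astype(int) for i in range(3)]
    sat=(S>130)&(V>100)
    M={'blue':sat&(H>100)&(H<125),'yellow':sat&(H>24)&(H<35),'red':sat&((H<6)|(H>172))}
    B={k:np.array([back(c,70)[:2] for c in blobs(m,20,110)]) for k,m in M.items()}
    p=np.r_[back((364,261),75)[:2],0]; q=back((440,226),40)[:2]-p[:2]; p[2]=np.arctan2(q[1],q[0])
    for _ in range(3):
        pr=[]
        for n,xy in dots(p).items():
            b=B[n[1:]]; 
            if len(b)==0: continue
            d=np.linalg.norm(b-w(p,xy),axis=1); i=d.argmin()
            if d[i]<9: pr.append((xy,b[i]))
        r=least_squares(lambda p:np.concatenate([w(p,x)-b for x,b in pr]),p,loss='soft_l1'); p=r.x
    return p,len(pr),np.sqrt(np.mean(r.fun**2))
def angles(im,p):
    # top of bar at z=110: match white stripe + black by template render score
    hsv=cv2.cvtColor(im,cv2.COLOR_RGB2HSV); g=im.max(2).astype(float); out={}
    for n,xy in AX.items():
        best=[]
        for a in np.arange(-15,141,.5):
            th=p[2]-np.radians(a); u=np.array([np.cos(th),np.sin(th)]); v=np.array([-u[1],u[0]]); c=w(p,xy)
            L,W=np.meshgrid(np.arange(-24,25,1.),np.arange(-12,13,1.))
            P=np.c_[c+L.ravel()[:,None]*u+W.ravel()[:,None]*v,np.full(L.size,110.)]
            uv=proj(P).astype(np.float32)
            s=cv2.remap(g.astype(np.float32),uv[:,0].reshape(L.shape),uv[:,1].reshape(L.shape),cv2.INTER_LINEAR)
            inn=abs(W)<5.5; 
            best.append((-(s[inn&(L<0)].mean())+ .7*s[(abs(W)<2.5)&(L>8)&(L<22)].mean()-s[inn].mean(),a))
        out[n]=max(best)[1]
    return out
def state():
    o=get_obs(); Rt=R.from_rotvec(o["orientation"]).as_matrix()
    print('t %.2f ee %s yawx %.1f z %s F %s M %s w %.1f q %s'%(o['t'],np.round(o['ee_pos'],1),np.degrees(np.arctan2(Rt[1,0],Rt[0,0])),np.round(Rt[:,2],3),np.round(o['ft_force'],1),np.round(o['moment'],2),o['width'],np.round(o['qpos'],2)))
    return o,Rt
def delta(target,Rt,o): return np.round(Rt.T@(np.asarray(target)-o['ee_pos'])/10,2)
E
python3 - <<'E'
from h import *
im,d=viewer.get_image("top"); p,n,e=fit(im); print(p,np.degrees(p[2]),n,e)
for k,z in AX.items(): print(k,w(p,z), 'depth z check')
A=angles(im,p); print(A); o,Rt=state()
np.save('p.npy',p)
for k in AX: print(k,'bar yaw',np.degrees(p[2])-A[k],delta([*w(p,AX[k]),150],Rt,o))
v=im[...,::-1].copy()
for k,xy in AX.items():
    th=p[2]-np.radians(A[k]);c=w(p,xy);u=26*np.array([np.cos(th),np.sin(th)])
    a,b=proj([[*(c-u),110],[*(c+u),110]]);cv2.line(v,tuple(int(x) for x in a),tuple(int(x) for x in b),(255,0,255),1)
for xy in dots(p).values():
    a=proj([[*w(p,xy),70]])[0];cv2.circle(v,(round(a[0]),round(a[1])),6,(0,255,0),1)
v=v[150:380,250:480];cv2.imwrite('pics/chk.png',cv2.resize(v,None,fx=2.5,fy=2.5))
E
```

```text
[555.59470478 -35.95609385  -1.11793745] -64.05309746579098 10 0.32057030239078355
a [633.12550491 -62.73248329] depth z check
b [582.37109422  41.57470628] depth z check
c [478.06390465  -9.17970441] depth z check
d [ 528.81831535 -113.48689398] depth z check
{'a': np.float64(-1.5), 'b': np.float64(55.0), 'c': np.float64(5.0), 'd': np.float64(53.5)}
t 0.15 ee [170.  601.  222.1] yawx 74.2 z [-0.    -0.001 -1.   ] F [0.3 0.1 0.7] M [0.02 0.03 0.02] w 88.2 q [ 1.28  0.42  1.63  0.    1.09 -0.02]
a bar yaw -62.553097465790984 [-51.25  62.63   7.27]
b bar yaw -119.05309746579098 [-42.59  54.91   7.26]
c bar yaw -69.05309746579098 [-50.32  46.25   7.27]
d bar yaw -117.55309746579098 [-58.97  53.98   7.28]
```

View pics/chk.png

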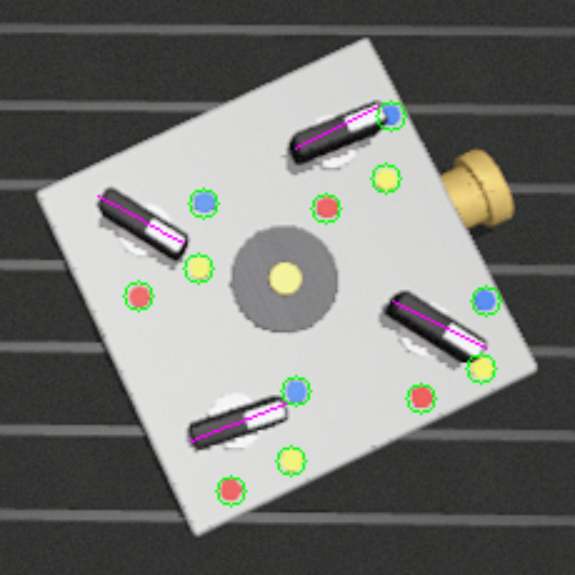

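```bash
cat >> h.py <<'E'
def bars(im,d,p):
    v,u=np.mgrid[0:480,0:640]; m=d>0
    X=np.stack([(u-C['cx'])/C['fx']*d,(v-C['cy'])/C['fy']*d,d],-1).reshape(-1,3)
    W=((X-t)@Rc).reshape(480,640,3)
    out={}
    for n,xy in AX.items():
        c=w(p,xy); s=m&(np.hypot(W[...,0]-c[0],W[...,1]-c[1])<34)&(W[...,2]>103)&(W[...,2]<120)
        P=W[s]
        if len(P)<50: continue
        Q=P[:,:2].astype(np.float32); (cx,cy),wh,_=cv2.minAreaRect(Q)
        _,_,V=np.linalg.svd(Q-Q.mean(0)); ax=V[0]
        br=im[s].max(1)>150; wd=Q[br].mean(0)-Q[~br].mean(0) if br.any() else ax
        if wd@ax<0: ax=-ax
        a=(np.degrees(p[2]-np.arctan2(ax[1],ax[0]))+180)%360-180
        out[n]=(np.round(Q.mean(0),1),np.round([cx,cy],1),np.round(wh,1),round(P[:,2].mean(),1),round(a,1))
    return out
E
python3 - <<'E'
from h import *
p=np.load('p.npy'); im,d=viewer.get_image("top"); print('cam',-Rc.T@t)
for k,v in bars(im,d,p).items(): print(k,w(p,AX[k]).round(1),v)
E
```

```text
cam [496.12672598  20.47163227 737.66346641]
a [633.1 -62.7] (array([632.8, -61.6], dtype=float32), array([633.5, -61.9]), array([14.2, 51.8]), np.float64(108.5), np.float64(3.5))
b [582.4  41.6] (array([582.3,  42. ], dtype=float32), array([582.8,  42. ]), array([51.6, 14.2]), np.float64(108.4), np.float64(57.9))
c [478.1  -9.2] (array([478.6,  -8.5], dtype=float32), array([478.5,  -8.6]), array([13.8, 51.4]), np.float64(108.6), np.float64(7.1))
d [ 528.8 -113.5] (array([ 529.2, -112.3], dtype=float32), array([ 529.5, -112.8]), array([52. , 14.5]), np.float64(108.4), np.float64(58.6))
```

```bash
python3 -m inch '[{"az":10.35},{"az":10.35},{"az":10.35},{"az":10.35},{"az":10.35},{"tx":1.34,"ty":6.07},{"tx":1.34,"ty":6.07},{"tx":1.34,"ty":6.07},{"tx":1.34,"ty":6.07},{"tx":1.34,"ty":6.07},{"tx":1.34,"ty":6.07},{"tx":1.34,"ty":6.07}]'
python3 -m inch '[{"tx":1.34,"ty":6.07},{"tx":1.34,"ty":6.07},{"tx":1.34,"ty":6.07},{"tx":1.34,"ty":6.07},{"tx":1.34,"ty":6.07},{"tx":1.34,"ty":6.07},{}]'
python3 - <<'E'
from h import *
o,Rt=state(); print(delta([633.2,-62.2,86],Rt,o))
E
```

```text
t 0.20 ee [170.1 601.  222.2] yawx 74.2 z [-0.    -0.001 -1.   ] F [0.3 0.9 0. ] M [-0.03  0.01 -0.04] w 87.8 q [ 1.28  0.42  1.63  0.    1.09 -0.02]
[-51.19  62.63  13.67]$[0]: bad value
$[0]: bad value
```

```bash
python3 -m inch '[{"tx":0,"ty":0,"tz":0,"ax":0,"ay":0,"az":10.35,"jaw":1},{"tx":0,"ty":0,"tz":0,"ax":0,"ay":0,"az":10.35,"jaw":1},{"tx":0,"ty":0,"tz":0,"ax":0,"ay":0,"az":10.35,"jaw":1},{"tx":0,"ty":0,"tz":0,"ax":0,"ay":0,"az":10.35,"jaw":1},{"tx":0,"ty":0,"tz":0,"ax":0,"ay":0,"az":10.35,"jaw":1},{"tx":1.34,"ty":6.07,"tz":0,"ax":0,"ay":0,"az":0,"jaw":1},{"tx":1.34,"ty":6.07,"tz":0,"ax":0,"ay":0,"az":0,"jaw":1},{"tx":1.34,"ty":6.07,"tz":0,"ax":0,"ay":0,"az":0,"jaw":1},{"tx":1.34,"ty":6.07,"tz":0,"ax":0,"ay":0,"az":0,"jaw":1},{"tx":1.34,"ty":6.07,"tz":0,"ax":0,"ay":0,"az":0,"jaw":1},{"tx":1.34,"ty":6.07,"tz":0,"ax":0,"ay":0,"az":0,"jaw":1},{"tx":1.34,"ty":6.07,"tz":0,"ax":0,"ay":0,"az":0,"jaw":1}]'
python3 - <<'E'
from h import *
o,Rt=state(); print(delta([633.2,-62.2,86],Rt,o))
E
```

```text
t: 1.7
ee_pos: [420.0, 242.8, 222.8]
orientation: [-3.081, -0.612, -0.001]
ft_force: [0.7, 0.1, 0.3]
width: 87.9
t 1.70 ee [420.  242.8 222.8] yawx 22.5 z [ 0.  0. -1.] F [0.7 0.1 0.3] M [-0.01  0.    0.05] w 87.9 q [0.5  0.22 1.93 0.   0.99 0.11]
[ 8.05 36.33 13.69]
```

```bash
python3 -m inch '[{"tx":1.34,"ty":6.05,"tz":0,"ax":0,"ay":0,"az":0,"jaw":1},{"tx":1.34,"ty":6.05,"tz":0,"ax":0,"ay":0,"az":0,"jaw":1},{"tx":1.34,"ty":6.05,"tz":0,"ax":0,"ay":0,"az":0,"jaw":1},{"tx":1.34,"ty":6.05,"tz":0,"ax":0,"ay":0,"az":0,"jaw":1},{"tx":1.34,"ty":6.05,"tz":0,"ax":0,"ay":0,"az":0,"jaw":1},{"tx":1.34,"ty":6.05,"tz":0,"ax":0,"ay":0,"az":0,"jaw":1},{"tx":0,"ty":0,"tz":4,"ax":0,"ay":0,"az":0,"jaw":0.6},{"tx":0,"ty":0,"tz":4,"ax":0,"ay":0,"az":0,"jaw":0.6},{"tx":0,"ty":0,"tz":0,"ax":0,"ay":0,"az":0,"jaw":0.6},{"tx":0,"ty":0,"tz":0,"ax":0,"ay":0,"az":0,"jaw":0.6}]'
python3 - <<'E'
from h import *
o,Rt=state(); print(delta([633.2,-62.2,86],Rt,o))
E
```

```text
t: 2.95
ee_pos: [632.7, -60.3, 143.9]
orientation: [3.081, 0.612, 0.002]
ft_force: [1.4, -0.3, -0.2]
width: 53.6
t 2.95 ee [632.7 -60.3 143.9] yawx 22.5 z [ 0.001 -0.    -1.   ] F [ 1.4 -0.3 -0.2] M [-0.06  0.07  0.01] w 53.6 q [-0.11  0.53  1.66 -0.    0.95 -0.51]
[-0.04  0.19  5.79]
```

```bash
python3 -m inch '[{"tx":-0.04,"ty":0.19,"tz":2.9,"ax":0,"ay":0,"az":0,"jaw":0.6},{"tx":0,"ty":0,"tz":2.9,"ax":0,"ay":0,"az":0,"jaw":0.6},{"tx":0,"ty":0,"tz":0,"ax":0,"ay":0,"az":0,"jaw":0},{"tx":0,"ty":0,"tz":0,"ax":0,"ay":0,"az":0,"jaw":0},{"tx":0,"ty":0,"tz":0,"ax":0,"ay":0,"az":0,"jaw":0},{"tx":0,"ty":0,"tz":0,"ax":0,"ay":0,"az":0,"jaw":0},{"tx":0,"ty":0,"tz":0,"ax":0,"ay":0,"az":0,"jaw":0}]'
python3 - <<'E'
from h import *
o,Rt=state(); print(delta([633.2,-62.2,86],Rt,o))
E
```

```text
t: 3.82
ee_pos: [633.6, -62.1, 85.8]
orientation: [3.081, 0.612, 0.004]
ft_force: [2.4, 1.7, 5.0]
width: 14.2
t 3.83 ee [633.6 -62.1  85.8] yawx 22.5 z [ 0.003  0.    -1.   ] F [2.4 1.7 5. ] M [ 0.2  -0.15  0.05] w 14.2 q [-0.12  0.61  1.68  0.    0.85 -0.51]
[-0.04 -0.   -0.02]
```

Gripped cleanly at a width of 14.2. Next, turn screw a by 56.5° to yellow.

```bash
python3 -m inch '[{"tx":0,"ty":0,"tz":0,"ax":0,"ay":0,"az":9.4,"jaw":0},{"tx":0,"ty":0,"tz":0,"ax":0,"ay":0,"az":9.4,"jaw":0},{"tx":0,"ty":0,"tz":0,"ax":0,"ay":0,"az":9.4,"jaw":0},{"tx":0,"ty":0,"tz":0,"ax":0,"ay":0,"az":9.4,"jaw":0},{"tx":0,"ty":0,"tz":0,"ax":0,"ay":0,"az":9.4,"jaw":0},{"tx":0,"ty":0,"tz":0,"ax":0,"ay":0,"az":9.4,"jaw":0},{"tx":0,"ty":0,"tz":0,"ax":0,"ay":0,"az":0,"jaw":0},{"tx":0,"ty":0,"tz":0,"ax":0,"ay":0,"az":0,"jaw":0}]'
python3 - <<'E'
from h import *
o,Rt=state()
E
```

```text
t: 4.82
ee_pos: [634.0, -62.1, 85.8]
orientation: [-3.005, 0.912, -0.005]
ft_force: [3.0, 2.3, 5.8]
width: 13.9
t 4.83 ee [634.  -62.1  85.8] yawx -33.7 z [ 0.003  0.    -1.   ] F [3.  2.3 5.8] M [ 0.24 -0.38 -0.16] w 13.9 q [-0.12  0.61  1.68  0.    0.85  0.47]
```

```bash
python3 -m inch '[{"tx":0,"ty":0,"tz":0,"ax":0,"ay":0,"az":0,"jaw":0.6},{"tx":0,"ty":0,"tz":0,"ax":0,"ay":0,"az":0,"jaw":0.6},{"tx":0,"ty":0,"tz":0,"ax":0,"ay":0,"az":0,"jaw":0.6},{"tx":0,"ty":0,"tz":-4,"ax":0,"ay":0,"az":0,"jaw":0.6},{"tx":0,"ty":0,"tz":-4,"ax":0,"ay":0,"az":0,"jaw":0.6},{"tx":0,"ty":0,"tz":0,"ax":0,"ay":0,"az":-10.5,"jaw":0.6},{"tx":0,"ty":0,"tz":0,"ax":0,"ay":0,"az":-10.5,"jaw":0.6},{"tx":0,"ty":0,"tz":0,"ax":0,"ay":0,"az":-10.5,"jaw":0.6},{"tx":0,"ty":0,"tz":0,"ax":0,"ay":0,"az":-10.5,"jaw":0.6},{"tx":0,"ty":0,"tz":0,"ax":0,"ay":0,"az":-10.5,"jaw":0.6}]'
python3 -m inch '[{"tx":-4.31,"ty":-3.35,"tz":0,"ax":0,"ay":0,"az":0,"jaw":0.6},{"tx":-4.31,"ty":-3.35,"tz":0,"ax":0,"ay":0,"az":0,"jaw":0.6},{"tx":-4.31,"ty":-3.35,"tz":0,"ax":0,"ay":0,"az":0,"jaw":0.6},{"tx":0,"ty":0,"tz":0,"ax":0,"ay":0,"az":0,"jaw":0.6},{"tx":0,"ty":0,"tz":0,"ax":0,"ay":0,"az":0,"jaw":0.6}]'
python3 - <<'E'
from h import *
o,Rt=state(); print(delta([478.4,-8.9,86],Rt,o))
p=np.load('p.npy'); im,d=viewer.get_image("top")
for k,v in bars(im,d,p).items(): print(k,v)
E
```

```text
t: 6.08
ee_pos: [632.0, -62.3, 164.3]
orientation: [-3.099, -0.516, 0.001]
ft_force: [0.7, -0.6, 0.6]
width: 52.4
t: 6.7
ee_pos: [478.9, -8.2, 165.1]
orientation: [3.1, 0.507, 0.002]
ft_force: [0.2, -0.0, 0.8]
width: 52.8
t 6.70 ee [478.9  -8.2 165.1] yawx 18.6 z [ 0.002 -0.    -1.   ] F [ 0.2 -0.   0.8] M [-0.05  0.02 -0.05] w 52.8 q [-0.04  0.29  1.99 -0.    0.85 -0.37]
[-0.08  0.05  7.91]
a (array([632.7, -61.8], dtype=float32), array([633.8, -62.2]), array([51.6, 15. ]), np.float64(108.4), np.float64(59.8))
b (array([589.1,  52.1], dtype=float32), array([588.1,  50.5]), array([31.8, 14.1]), np.float64(108.4), np.float64(-130.3))
```

```bash
python3 -m inch '[{"tx":-0.08,"ty":0.05,"tz":4,"ax":0,"ay":0,"az":0,"jaw":0.6},{"tx":0,"ty":0,"tz":3.9,"ax":0,"ay":0,"az":0,"jaw":0.6},{"tx":0,"ty":0,"tz":0,"ax":0,"ay":0,"az":0,"jaw":0},{"tx":0,"ty":0,"tz":0,"ax":0,"ay":0,"az":0,"jaw":0},{"tx":0,"ty":0,"tz":0,"ax":0,"ay":0,"az":0,"jaw":0},{"tx":0,"ty":0,"tz":0,"ax":0,"ay":0,"az":0,"jaw":0},{"tx":0,"ty":0,"tz":0,"ax":0,"ay":0,"az":0,"jaw":0}]'
python3 - <<'E'
from h import *
o,Rt=state()
E
```

```text
t: 7.62
ee_pos: [478.6, -8.7, 86.8]
orientation: [3.1, 0.506, 0.005]
ft_force: [2.0, 1.7, 4.9]
width: 14.5
t 7.62 ee [478.6  -8.7  86.8] yawx 18.6 z [ 0.003  0.    -1.   ] F [2.  1.7 4.9] M [ 0.16 -0.12  0.04] w 14.5 q [-0.04  0.43  2.04  0.    0.67 -0.37]
```

```bash
python3 -m inch '[{"tx":0,"ty":0,"tz":0,"ax":0,"ay":0,"az":8.8,"jaw":0},{"tx":0,"ty":0,"tz":0,"ax":0,"ay":0,"az":8.8,"jaw":0},{"tx":0,"ty":0,"tz":0,"ax":0,"ay":0,"az":8.8,"jaw":0},{"tx":0,"ty":0,"tz":0,"ax":0,"ay":0,"az":8.8,"jaw":0},{"tx":0,"ty":0,"tz":0,"ax":0,"ay":0,"az":8.8,"jaw":0},{"tx":0,"ty":0,"tz":0,"ax":0,"ay":0,"az":8.8,"jaw":0},{"tx":0,"ty":0,"tz":0,"ax":0,"ay":0,"az":0.1,"jaw":0},{"tx":0,"ty":0,"tz":0,"ax":0,"ay":0,"az":0,"jaw":0},{"tx":0,"ty":0,"tz":0,"ax":0,"ay":0,"az":0,"jaw":0}]'
python3 - <<'E'
from h import *
o,Rt=state()
p=np.load('p.npy'); im,d=viewer.get_image("top")
cv2.imwrite('pics/s.png',viewer.get_image("scene")[0][...,::-1])
for k,v in bars(im,d,p).items(): print(k,v)
E
```

```text
t: 8.75
ee_pos: [478.8, -8.8, 86.8]
orientation: [-3.0, 0.928, -0.005]
ft_force: [2.4, 0.7, 4.9]
width: 13.9
t 8.75 ee [478.8  -8.8  86.8] yawx -34.4 z [ 0.003  0.    -1.   ] F [2.4 0.7 4.9] M [ 0.07 -0.05 -0.16] w 13.9 q [-0.04  0.43  2.04  0.    0.67  0.56]
a (array([632.7, -61.9], dtype=float32), array([633.6, -62. ]), array([51.7, 14.7]), np.float64(108.3), np.float64(60.1))
b (array([582.3,  42. ], dtype=float32), array([582.7,  42.1]), array([51.8, 14.1]), np.float64(108.4), np.float64(57.8))
```

View pics/s.png

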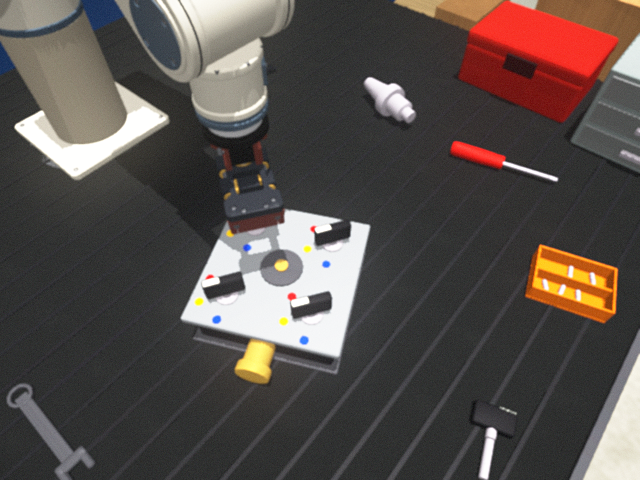

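The scene view shows screws a (311,304), b (332,233) and d (223,285) pointing along their yellow directions. The gripper holds c at about 60°. The first pass is done, so I turn c on to its red stop.

```bash
python3 -m inch '[{"tx":0,"ty":0,"tz":0,"ax":0,"ay":0,"az":10,"jaw":0},{"tx":0,"ty":0,"tz":0,"ax":0,"ay":0,"az":10,"jaw":0},{"tx":0,"ty":0,"tz":0,"ax":0,"ay":0,"az":10,"jaw":0},{"tx":0,"ty":0,"tz":0,"ax":0,"ay":0,"az":10,"jaw":0},{"tx":0,"ty":0,"tz":0,"ax":0,"ay":0,"az":10,"jaw":0},{"tx":0,"ty":0,"tz":0,"ax":0,"ay":0,"az":9,"jaw":0},{"tx":0,"ty":0,"tz":0,"ax":0,"ay":0,"az":1.5,"jaw":0},{"tx":0,"ty":0,"tz":0,"ax":0,"ay":0,"az":0,"jaw":0},{"tx":0,"ty":0,"tz":0,"ax":0,"ay":0,"az":0,"jaw":0}]'
python3 - <<'E'
from h import *
o,Rt=state()
E
```

```text
t: 9.98
ee_pos: [478.9, -9.0, 86.8]
orientation: [-2.127, 2.309, -0.005]
ft_force: [2.6, -0.5, 5.3]
width: 13.6
t 9.97 ee [478.9  -9.   86.8] yawx -94.7 z [ 0.004 -0.001 -1.   ] F [ 2.6 -0.5  5.3] M [-0.09 -0.17  0.37] w 13.6 q [-0.04  0.43  2.04 -0.    0.67  1.61]
```

```bash
python3 -m inch '[{"tx":0,"ty":0,"tz":0,"ax":0,"ay":0,"az":0,"jaw":0.6},{"tx":0,"ty":0,"tz":0,"ax":0,"ay":0,"az":0,"jaw":0.6},{"tx":0,"ty":0,"tz":0,"ax":0,"ay":0,"az":0,"jaw":0.6},{"tx":0,"ty":0,"tz":-4,"ax":0,"ay":0,"az":0,"jaw":0.6},{"tx":0,"ty":0,"tz":-4,"ax":0,"ay":0,"az":0,"jaw":0.6},{"tx":0,"ty":0,"tz":0,"ax":0,"ay":0,"az":-10.1,"jaw":0.6},{"tx":0,"ty":0,"tz":0,"ax":0,"ay":0,"az":-10.1,"jaw":0.6},{"tx":0,"ty":0,"tz":0,"ax":0,"ay":0,"az":-10.1,"jaw":0.6},{"tx":0,"ty":0,"tz":0,"ax":0,"ay":0,"az":-10.1,"jaw":0.6},{"tx":0,"ty":0,"tz":0,"ax":0,"ay":0,"az":-10.1,"jaw":0.6},{"tx":0,"ty":0,"tz":0,"ax":0,"ay":0,"az":-10.1,"jaw":0.6}]'
python3 -m inch '[{"tx":5.27,"ty":-1.42,"tz":0,"ax":0,"ay":0,"az":0,"jaw":0.6},{"tx":5.27,"ty":-1.42,"tz":0,"ax":0,"ay":0,"az":0,"jaw":0.6},{"tx":5.27,"ty":-1.42,"tz":0,"ax":0,"ay":0,"az":0,"jaw":0.6},{"tx":0,"ty":0,"tz":0,"ax":0,"ay":0,"az":0,"jaw":0.6},{"tx":0,"ty":0,"tz":0,"ax":0,"ay":0,"az":0,"jaw":0.6}]'
python3 - <<'E'
from h import *
o,Rt=state(); print(delta([633.5,-62.1,86],Rt,o))
p=np.load('p.npy'); im,d=viewer.get_image("top")
for k,v in bars(im,d,p).items(): print(k,v)
E
```

```text
t: 11.35
ee_pos: [476.9, -8.8, 165.5]
orientation: [3.005, -0.916, -0.001]
ft_force: [-0.5, 0.4, -0.2]
width: 52.4
t: 11.98
ee_pos: [630.4, -62.3, 164.8]
orientation: [3.002, -0.925, -0.004]
ft_force: [-0.5, -0.1, -0.6]
width: 52.8
t 11.97 ee [630.4 -62.3 164.8] yawx -34.3 z [-0.003  0.    -1.   ] F [-0.5 -0.1 -0.6] M [-0.06  0.15  0.08] w 52.8 q [-0.12  0.5   1.65  0.    0.99  0.48]
[ 0.26 -0.2   7.87]
b (array([582.2,  42. ], dtype=float32), array([582.7,  42.1]), array([51.6, 14.1]), np.float64(108.4), np.float64(57.9))
```

Run:
```python
from h import *
im=viewer.get_image("scene")[0][200:360,170:390,::-1]
cv2.imwrite('pics/s2.png',cv2.resize(im,None,fx=3,fy=3,interpolation=cv2.INTER_CUBIC))
```

```text
(no output)
```

View pics/s2.png

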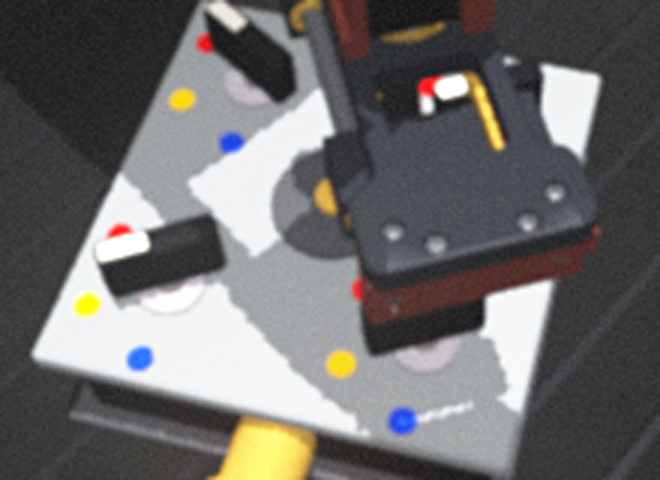

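Screw c (crop 250,50) points up-left, the direction of its red dot (207,43). Screw d (160,250) is still at yellow. Next is a.

```bash
python3 -m inch '[{"tx":0.26,"ty":-0.2,"tz":4,"ax":0,"ay":0,"az":0,"jaw":0.6},{"tx":0,"ty":0,"tz":3.9,"ax":0,"ay":0,"az":0,"jaw":0.6},{"tx":0,"ty":0,"tz":0,"ax":0,"ay":0,"az":0,"jaw":0},{"tx":0,"ty":0,"tz":0,"ax":0,"ay":0,"az":0,"jaw":0},{"tx":0,"ty":0,"tz":0,"ax":0,"ay":0,"az":0,"jaw":0},{"tx":0,"ty":0,"tz":0,"ax":0,"ay":0,"az":0,"jaw":0},{"tx":0,"ty":0,"tz":0,"ax":0,"ay":0,"az":0,"jaw":0}]'
python3 - <<'E'
from h import *
o,Rt=state(); print(delta([633.5,-62.1,86],Rt,o))
E
```

```text
t: 12.95
ee_pos: [634.4, -61.6, 87.9]
orientation: [-3.002, 0.925, 0.002]
ft_force: [-5.5, 4.1, 8.0]
width: 13.6
t 12.95 ee [634.4 -61.6  87.9] yawx -34.3 z [-0.001  0.001 -1.   ] F [-5.5  4.1  8. ] M [0.55 1.04 0.07] w 13.6 q [-0.12  0.61  1.68  0.    0.86  0.48]
[-0.05  0.09  0.19]
```

```bash
python3 -m inch '[{"tx":0,"ty":0,"tz":0,"ax":0,"ay":0,"az":10,"jaw":0},{"tx":0,"ty":0,"tz":0,"ax":0,"ay":0,"az":10,"jaw":0},{"tx":0,"ty":0,"tz":0,"ax":0,"ay":0,"az":10,"jaw":0},{"tx":0,"ty":0,"tz":0,"ax":0,"ay":0,"az":10,"jaw":0},{"tx":0,"ty":0,"tz":0,"ax":0,"ay":0,"az":10,"jaw":0},{"tx":0,"ty":0,"tz":0,"ax":0,"ay":0,"az":9,"jaw":0},{"tx":0,"ty":0,"tz":0,"ax":0,"ay":0,"az":1.7,"jaw":0},{"tx":0,"ty":0,"tz":0,"ax":0,"ay":0,"az":0,"jaw":0},{"tx":0,"ty":0,"tz":0,"ax":0,"ay":0,"az":0,"jaw":0}]'
python3 - <<'E'
from h import *
o,Rt=state()
E
```

```text
t: 14.08
ee_pos: [634.9, -62.5, 87.9]
orientation: [2.124, -2.314, 0.0]
ft_force: [-3.0, -0.4, 6.2]
width: 13.7
t 14.07 ee [634.9 -62.5  87.9] yawx -94.9 z [-0.    -0.001 -1.   ] F [-3.  -0.4  6.2] M [-0.01  0.73  0.39] w 13.7 q [-0.12  0.61  1.68 -0.    0.86  1.54]
```

```bash
python3 -m inch '[{"tx":0,"ty":0,"tz":0,"ax":0,"ay":0,"az":0,"jaw":0.6},{"tx":0,"ty":0,"tz":0,"ax":0,"ay":0,"az":0,"jaw":0.6},{"tx":0,"ty":0,"tz":0,"ax":0,"ay":0,"az":0,"jaw":0.6},{"tx":0,"ty":0,"tz":-4,"ax":0,"ay":0,"az":0,"jaw":0.6},{"tx":0,"ty":0,"tz":-4,"ax":0,"ay":0,"az":0,"jaw":0.6},{"tx":0,"ty":0,"tz":0,"ax":0,"ay":0,"az":-10.5,"jaw":0.6},{"tx":0,"ty":0,"tz":0,"ax":0,"ay":0,"az":-10.5,"jaw":0.6},{"tx":0,"ty":0,"tz":0,"ax":0,"ay":0,"az":-10.5,"jaw":0.6},{"tx":0,"ty":0,"tz":0,"ax":0,"ay":0,"az":-10.5,"jaw":0.6},{"tx":0,"ty":0,"tz":0,"ax":0,"ay":0,"az":-10.5,"jaw":0.6},{"tx":0,"ty":0,"tz":0,"ax":0,"ay":0,"az":-10.5,"jaw":0.6}]'
python3 -m inch '[{"tx":-4.94,"ty":-3.07,"tz":0,"ax":0,"ay":0,"az":0,"jaw":0.6},{"tx":-4.94,"ty":-3.07,"tz":0,"ax":0,"ay":0,"az":0,"jaw":0.6},{"tx":0,"ty":0,"tz":0,"ax":0,"ay":0,"az":0,"jaw":0.6},{"tx":0,"ty":0,"tz":0,"ax":0,"ay":0,"az":0,"jaw":0.6},{"tx":0,"ty":0,"tz":0,"ax":0,"ay":0,"az":0,"jaw":0.6}]'
python3 - <<'E'
from h import *
o,Rt=state(); print(delta([582.6,42,86],Rt,o))
p=np.load('p.npy'); im,d=viewer.get_image("top")
for k,v in bars(im,d,p).items(): print(k,v)
E
```

```text
t: 15.45
ee_pos: [635.1, -62.4, 166.5]
orientation: [3.023, -0.856, -0.0]
ft_force: [-0.4, 0.9, -0.2]
width: 52.6
t: 16.08
ee_pos: [584.6, 41.0, 166.8]
orientation: [-3.02, 0.866, -0.001]
ft_force: [-0.5, -0.3, 0.3]
width: 52.8
t 16.07 ee [584.6  41.  166.8] yawx -32.0 z [ 0.001 -0.    -1.   ] F [-0.5 -0.3  0.3] M [-0.07  0.1  -0.01] w 52.8 q [ 0.05  0.44  1.76 -0.    0.95  0.61]
[-0.23  0.02  8.08]
b (array([571.1,  24.1], dtype=float32), array([571.5,  23.7]), array([ 8.8, 13.9]), np.float64(108.4), np.float64(-36.1))
```

Run:
```python
from h import *
im=viewer.get_image("scene")[0][200:360,170:390,::-1]
cv2.imwrite('pics/s3.png',cv2.resize(im,None,fx=3,fy=3,interpolation=cv2.INTER_CUBIC))
```

```text
(no output)
```

View pics/s3.png

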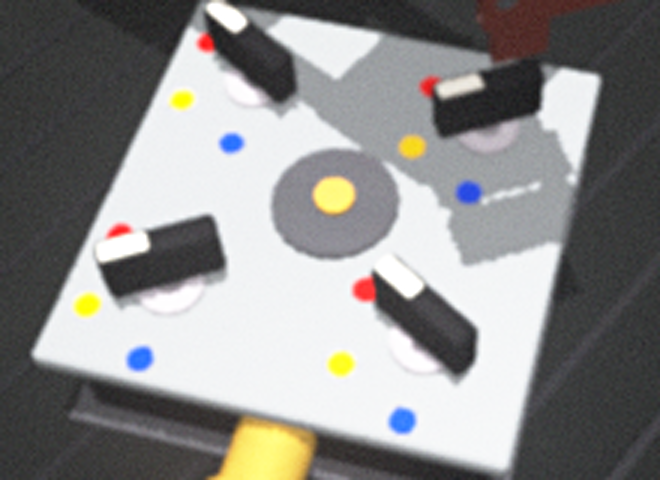

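The crop shows a (425,315) and c (250,50) parallel and pointing at red, and b (490,95) and d (160,255) at yellow. Next is b.

```bash
python3 -m inch '[{"tx":-0.23,"ty":0.02,"tz":4,"ax":0,"ay":0,"az":0,"jaw":0.6},{"tx":0,"ty":0,"tz":4,"ax":0,"ay":0,"az":0,"jaw":0.6},{"tx":0,"ty":0,"tz":0,"ax":0,"ay":0,"az":0,"jaw":0},{"tx":0,"ty":0,"tz":0,"ax":0,"ay":0,"az":0,"jaw":0},{"tx":0,"ty":0,"tz":0,"ax":0,"ay":0,"az":0,"jaw":0},{"tx":0,"ty":0,"tz":0,"ax":0,"ay":0,"az":0,"jaw":0},{"tx":0,"ty":0,"tz":0,"ax":0,"ay":0,"az":0,"jaw":0}]'
python3 - <<'E'
from h import *
o,Rt=state(); print(delta([582.6,42,86],Rt,o))
E
```

```text
t: 17.05
ee_pos: [583.4, 42.7, 88.0]
orientation: [-3.02, 0.864, -0.006]
ft_force: [3.3, -4.1, 4.3]
width: 14.1
t 17.05 ee [583.4  42.7  88. ] yawx -31.9 z [ 0.004 -0.001 -1.   ] F [ 3.3 -4.1  4.3] M [-0.63 -0.25  0.06] w 14.1 q [ 0.05  0.55  1.8  -0.    0.79  0.61]
[-0.03  0.1   0.2 ]
```

```bash
python3 -m inch '[{"tx":0,"ty":0,"tz":0,"ax":0,"ay":0,"az":10.4,"jaw":0},{"tx":0,"ty":0,"tz":0,"ax":0,"ay":0,"az":10.4,"jaw":0},{"tx":0,"ty":0,"tz":0,"ax":0,"ay":0,"az":10.4,"jaw":0},{"tx":0,"ty":0,"tz":0,"ax":0,"ay":0,"az":10.4,"jaw":0},{"tx":0,"ty":0,"tz":0,"ax":0,"ay":0,"az":10.4,"jaw":0},{"tx":0,"ty":0,"tz":0,"ax":0,"ay":0,"az":9.3,"jaw":0},{"tx":0,"ty":0,"tz":0,"ax":0,"ay":0,"az":1.8,"jaw":0},{"tx":0,"ty":0,"tz":0,"ax":0,"ay":0,"az":0,"jaw":0},{"tx":0,"ty":0,"tz":0,"ax":0,"ay":0,"az":0,"jaw":0}]'
python3 - <<'E'
from h import *
o,Rt=state()
E
```

```text
t: 18.18
ee_pos: [583.8, 41.9, 88.0]
orientation: [-2.122, 2.314, -0.007]
ft_force: [4.2, -7.8, 3.0]
width: 14.0
t 18.18 ee [583.8  41.9  88. ] yawx -95.0 z [ 0.004 -0.002 -1.   ] F [ 4.2 -7.8  3. ] M [-1.3  -0.35  0.45] w 14.0 q [ 0.05  0.55  1.8  -0.    0.79  1.71]
```

```bash
python3 -m inch '[{"tx":0,"ty":0,"tz":0,"ax":0,"ay":0,"az":0,"jaw":0.6},{"tx":0,"ty":0,"tz":0,"ax":0,"ay":0,"az":0,"jaw":0.6},{"tx":0,"ty":0,"tz":0,"ax":0,"ay":0,"az":0,"jaw":0.6},{"tx":0,"ty":0,"tz":-4,"ax":0,"ay":0,"az":0,"jaw":0.6},{"tx":0,"ty":0,"tz":-4,"ax":0,"ay":0,"az":0,"jaw":0.6},{"tx":0,"ty":0,"tz":0,"ax":0,"ay":0,"az":-10.4,"jaw":0.6},{"tx":0,"ty":0,"tz":0,"ax":0,"ay":0,"az":-10.4,"jaw":0.6},{"tx":0,"ty":0,"tz":0,"ax":0,"ay":0,"az":-10.4,"jaw":0.6},{"tx":0,"ty":0,"tz":0,"ax":0,"ay":0,"az":-10.4,"jaw":0.6},{"tx":0,"ty":0,"tz":0,"ax":0,"ay":0,"az":-10.4,"jaw":0.6},{"tx":0,"ty":0,"tz":0,"ax":0,"ay":0,"az":-10.4,"jaw":0.6}]'
python3 -m inch '[{"tx":1.27,"ty":5.32,"tz":0,"ax":0,"ay":0,"az":0,"jaw":0.6},{"tx":1.27,"ty":5.32,"tz":0,"ax":0,"ay":0,"az":0,"jaw":0.6},{"tx":1.27,"ty":5.32,"tz":0,"ax":0,"ay":0,"az":0,"jaw":0.6},{"tx":0,"ty":0,"tz":0,"ax":0,"ay":0,"az":0,"jaw":0.6},{"tx":0,"ty":0,"tz":0,"ax":0,"ay":0,"az":0,"jaw":0.6}]'
python3 - <<'E'
from h import *
o,Rt=state(); print(delta([529.3,-112.7,86],Rt,o))
p=np.load('p.npy'); im,d=viewer.get_image("top")
for k,v in bars(im,d,p).items(): print(k,v)
E
```

```text
t: 19.55
ee_pos: [581.4, 43.3, 166.5]
orientation: [3.018, -0.874, -0.001]
ft_force: [-0.2, 1.1, -0.1]
width: 52.7
t: 20.18
ee_pos: [527.8, -111.6, 166.7]
orientation: [-3.014, 0.884, 0.0]
ft_force: [0.2, -0.6, -0.1]
width: 52.5
t 20.18 ee [ 527.8 -111.6  166.7] yawx -32.7 z [ 0.  0. -1.] F [ 0.2 -0.6 -0.1] M [-0.09  0.14 -0.02] w 52.5 q [-0.23  0.37  1.86  0.    0.91  0.34]
[0.19 0.02 8.07]
a (array([632.7, -61.6], dtype=float32), array([633.6, -62. ]), array([14.1, 52.1]), np.float64(108.4), np.float64(120.4))
b (array([582.3,  42.1], dtype=float32), array([582.9,  42.1]), array([14. , 51.4]), np.float64(108.5), np.float64(120.1))
c (array([478.7,  -8.5], dtype=float32), array([478.7,  -8.7]), array([14. , 51.9]), np.float64(108.5), np.float64(120.1))
d (array([538.4, -97.9], dtype=float32), array([538.6, -98.3]), array([17.6, 14.2]), np.float64(108.2), np.float64(53.0))
```

a, b and c all measure 120°. Now d.

```bash
python3 -m inch '[{"tx":0.19,"ty":0.02,"tz":4,"ax":0,"ay":0,"az":0,"jaw":0.6},{"tx":0,"ty":0,"tz":4,"ax":0,"ay":0,"az":0,"jaw":0.6},{"tx":0,"ty":0,"tz":0,"ax":0,"ay":0,"az":0,"jaw":0},{"tx":0,"ty":0,"tz":0,"ax":0,"ay":0,"az":0,"jaw":0},{"tx":0,"ty":0,"tz":0,"ax":0,"ay":0,"az":0,"jaw":0},{"tx":0,"ty":0,"tz":0,"ax":0,"ay":0,"az":0,"jaw":0},{"tx":0,"ty":0,"tz":0,"ax":0,"ay":0,"az":0,"jaw":0}]'
python3 - <<'E'
from h import *
o,Rt=state()
E
```

```text
t: 21.1
ee_pos: [529.7, -113.0, 87.8]
orientation: [-3.014, 0.883, -0.002]
ft_force: [-1.8, 2.6, 6.0]
width: 13.6
t 21.10 ee [ 529.7 -113.    87.8] yawx -32.7 z [ 0.001  0.    -1.   ] F [-1.8  2.6  6. ] M [0.3  0.35 0.05] w 13.6 q [-0.23  0.5   1.9   0.    0.74  0.34]
```

```bash
python3 -m inch '[{"tx":0,"ty":0,"tz":0,"ax":0,"ay":0,"az":10.3,"jaw":0},{"tx":0,"ty":0,"tz":0,"ax":0,"ay":0,"az":10.3,"jaw":0},{"tx":0,"ty":0,"tz":0,"ax":0,"ay":0,"az":10.3,"jaw":0},{"tx":0,"ty":0,"tz":0,"ax":0,"ay":0,"az":10.3,"jaw":0},{"tx":0,"ty":0,"tz":0,"ax":0,"ay":0,"az":10.3,"jaw":0},{"tx":0,"ty":0,"tz":0,"ax":0,"ay":0,"az":9.1,"jaw":0},{"tx":0,"ty":0,"tz":0,"ax":0,"ay":0,"az":1.7,"jaw":0},{"tx":0,"ty":0,"tz":0,"ax":0,"ay":0,"az":0,"jaw":0},{"tx":0,"ty":0,"tz":0,"ax":0,"ay":0,"az":0,"jaw":0}]'
python3 -c "
from h import *
state()"
python3 -m inch '[{"tx":0,"ty":0,"tz":0,"ax":0,"ay":0,"az":0,"jaw":0.6},{"tx":0,"ty":0,"tz":0,"ax":0,"ay":0,"az":0,"jaw":0.6},{"tx":0,"ty":0,"tz":0,"ax":0,"ay":0,"az":0,"jaw":0.6},{"tx":0,"ty":0,"tz":-5,"ax":0,"ay":0,"az":0,"jaw":0.6},{"tx":0,"ty":0,"tz":-5,"ax":0,"ay":0,"az":0,"jaw":0.6},{"tx":6,"ty":0,"tz":-1,"ax":0,"ay":0,"az":0,"jaw":0.6},{"tx":6,"ty":0,"tz":0,"ax":0,"ay":0,"az":0,"jaw":0.6},{"tx":6,"ty":0,"tz":0,"ax":0,"ay":0,"az":0,"jaw":0.6},{"tx":6,"ty":0,"tz":0,"ax":0,"ay":0,"az":0,"jaw":0.6},{"tx":0,"ty":0,"tz":0,"ax":0,"ay":0,"az":0,"jaw":0.6},{"tx":0,"ty":0,"tz":0,"ax":0,"ay":0,"az":0,"jaw":0.6}]'
python3 - <<'E'
from h import *
o,Rt=state()
im,d=viewer.get_image("top"); p=np.load('p.npy')
for k,v in bars(im,d,p).items(): print(k,v)
E
```

```text
t: 22.22
ee_pos: [529.9, -113.3, 87.9]
orientation: [-2.124, 2.314, -0.002]
ft_force: [-0.9, 0.3, 5.4]
width: 13.7
t 22.23 ee [ 529.9 -113.3   87.9] yawx -94.9 z [ 0.002 -0.001 -1.   ] F [-0.9  0.3  5.4] M [0.03 0.3  0.4 ] w 13.7 q [-0.23  0.5   1.9  -0.    0.74  1.42]
t: 23.6
ee_pos: [508.0, -351.7, 196.2]
orientation: [-2.122, 2.316, 0.002]
ft_force: [-0.5, 0.9, 0.4]
width: 52.6
t 23.60 ee [ 508.  -351.7  196.2] yawx -95.0 z [-0.001  0.001 -1.   ] F [-0.5  0.9  0.4] M [-0.05  0.07 -0.03] w 52.6 q [-0.63  0.44  1.67  0.    1.03  1.03]
a (array([632.8, -61.6], dtype=float32), array([633.6, -61.9]), array([14.1, 51.7]), np.float64(108.5), np.float64(120.4))
b (array([582.3,  42. ], dtype=float32), array([582.7,  42.2]), array([14.1, 51.3]), np.float64(108.5), np.float64(120.1))
c (array([478.5,  -8.5], dtype=float32), array([478.7,  -8.7]), array([14. , 51.9]), np.float64(108.5), np.float64(120.1))
d (array([ 529.4, -112.1], dtype=float32), array([ 529.5, -112.6]), array([14.6, 51.8]), np.float64(108.5), np.float64(119.8))
```

```bash
python3 -c "
from workcell import ctrl
print(ctrl.close_job())"
```

```text
the job is handed in; nothing more can be done
None
```

All four screws are at their red marks, and the job was handed in at about 23.6 s of the 72 s allowed.

- **First pass:** I turned a to yellow (measured 60°), then c (60° by the tool's angle while still gripped). b and d were already at about 58° and I left them there.
- **Second pass:** I took them to red in the order c, a (its opposite), b, then d (its opposite). At the end of each turn the wrist moment rose to about 0.4 N m, which fits the hard stop.

**Last check:** the top camera's depth picture gave a 120.4°, b 120.1°, c 120.1° and d 119.8°. The arm was lifted clear with the gripper touching nothing.

**Checks that disagreed or fell short:**
- My first angle estimate, from colour matching, was 3–5° lower than the depth-based one. I dropped it.
- The arm hid c and a from the top camera right after their red turns. I confirmed those two from the scene camera picture, and later from the depth measurement.
- One early move was refused because its rows left out some keys. Nothing moved.

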